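Close up a slack carton row and lock its end stop with the wing nut

ROBOT

A 6-joint arm with a two-finger parallel gripper is mounted at the origin on a cart in front of the work surface, level with it; the furniture and walls round the work are solid. World frame = base frame: x ahead of the robot, y to its left, z up, the work surface at z = 0. Lengths are in m, angles in rad, forces in N, time in s.
With the tool pointing down it reaches from about 0.425 to 0.95 m from the base axis. Payload 3.5 kg.
Tool frame: the origin (TCP) lies midway between the tips of the shut fingers; the grasp point (between the pads) lies 19 mm behind it; z points along the fingers, y is the line along which they close (so a half turn about z gives the same grasp; the last joint's range is limited). The gripper opens to 85 mm and grips with 20 to 120 N. Pads are 22 mm wide; open, the fingers measure 114 mm over their backs; the gripper's body (76 mm by 85 mm) begins 54 mm behind the grasp point. The pads swing forward as they close: fully open they stand 13 mm farther back than shut.
Start: joints at [-1.47, 0.286, 1.577, -0, 1.279, -0.15], TCP at [0.168, -0.654, 0.231] pointing down, gripper open.
Joint ranges: [-2.77, 2.77], [-0.9, 2.22], [0.21, 2.48], [-1.53, 4.67], [0.24, 2.81], [-2.84, 2.84]. Speed limits (rad/s): [2.79, 2.79, 3.14, 3.14, 3.14, 3.14].

INTERFACE

Orientations are given as a 3x3 rotation matrix whose columns are the frame's x, y, z axes.
In Python, from bench import telemetry, imaging, ticket, search_frame, trace, place_of gives the robot as it stands.
- The arm moves only by the tool move_arm, never from a script. Its arguments are lists of equal length, an entry for each row: "slide": the shift along the tool's x, y, z in units of 50 mm (1.0 is 50 mm), a list of three; "roll": the turn about the tool's z in units of 5 degrees (1.0 is 5 degrees). A call has 1 to 8 rows; each row shifts and turns the commanded pose from where the row before left it, along the tool's axes as they then stand; what a row does not reach is not made up. A row lasts 1/10 s, in which the tool goes at most 50 mm and 8.59 degrees, less where a joint would pass 70% of its speed; a pose out of reach is approached as far as the arm can. A call is refused whole if a number of a shift passes 1 or a number of a turn 1, either way. A call with a gripper value outside its range is refused whole. "gripper" is the finger opening in mm, from 0 to 85.4, set as the call begins (left out, the last holds). The fingers move at their own pace and stop on an object; the grip force is fixed at half the most. Time passes only in rows, so rows that do not move let the fingers close. It gives the time, the measured TCP pose, the force, the opening and the grip force at its end, in the units of the state.
- telemetry.get_state(): the state, without advancing time (a new reading comes with each control period).
- imaging.grab_frame(name): name is "side" or "top"; returns a dict with "pixels" (384x512x3 uint8, red, green, blue), "K" (3x3 intrinsics, pixels), "R" (3x3) and "t" (3): a world point X has camera coordinates R X + t. Camera axes: x right, y down, z forward; pixel columns grow to the right and rows downward; lengths in m; the calibration is good to about 2 mm. A picture is of the moment at which its call begins. There is no depth.
- ticket.hand_in(): hands the job in; it is judged then, once.
Trained networks look in a picture, given as the dict that the camera call returned (one of the last four; its "shot" number tells which), for a name from the list of things; names that differ only in an ending like _2 or _b are one class to them, and where a whole thing is asked for, a point or a joint stands for the part that bears it (a point fixed in the world has none). Each returns a list of dicts, best first, with "p" (0 to 1); they miss things now and then, are a little off and sometimes report something else, mostly with a low value. They report only what shows in the picture. A call takes as long as a camera call.
- search_frame(thing, picture): "rect" ([left, top, right, bottom] in pixels, round what is visible of it).
- trace(thing, picture): "region" (384x512 bool, what is visible of it) and "rect" ([left, top, right, bottom] in pixels, round what is visible of it).
- place_of(thing, picture): "pixel" ([column, row] in pixels: a listed point, or the origin of a listed thing).
The state is a dict: "t": time; "qpos": joint angles; "joint_velocities": joint speeds; "effort": joint torques, N m; "tcp_pos": TCP position; "tcp_rot": TCP orientation; "wrist_force": force on the tool from outside, world axes, zero at the start; "ft_torque": the same for the moment, N m; "grip_width": finger opening in m; "gripper_force": force on a finger pad.
Only numpy, scipy, OpenCV 4.12 (cv2) and the standard library are available. Lean on these libraries where they do the work, as an engineer would, in place of code of your own. Each camera call takes 0.05 s, during which the arm holds its last target. There are 200 camera calls.

TASK

The row of sweet cartons in the wooden display tray has gone slack. Push the sliding metal end stop up against the cartons until the row is closed with no gaps left, then lock the stop there: turn its loose wing nut clockwise (seen from above) with repeated fingertip strokes on the wings until it is tight. Touch only the stop and the nut, grip and lift nothing, and leave the cartons standing in the tray and the things round about where they are.

Things in the scene. Friction and masses are not known exactly. Their poses are not given: they have to be found in the camera images.
- riser: Wooden display board on four posts, 345 x 880 mm, fixed on the table as a bridge over the stock there; its top is 195 mm over the table and all of the work stands on it. Origin on the table under the board's centre.
- tray: Wooden tray, 94 x 490 mm, fixed on the riser's top; origin at the centre of its underside (195 mm over the table), z up, long axis y. All heights below are over this underside. Board 12 mm thick, ends at y = -0.245. Cartons stand on the centre line in a channel 41 mm wide. The end stop and its wing nut are in the -y part between two ribs, tops at 19 mm.
- end_wall (a point): Point on the tray's fixed end wall: centre of the lower edge of its inner face, height 12 mm, 0.233 m from the tray's centre towards +y. The wall's top is at 97 mm. From the wall to y = -0.068 run a back rail (at +x, top at 72 mm) and a low front lip (at -x, top at 28 mm). Axes as the tray's.
- end_stop (a joint): Slide of the end stop along the tray's +y axis, m: 0 is fully back, it grows towards the cartons, starts at 0 to 0.025, and the row is closed at 0.060 (give or take 1 mm). It resists with about 1 N while the nut is loose, by 10 N or more once the nut is tight; the cartons add about 1 N, and past 0.060 the force climbs fast.
- stop_face (a point): Centre of the lower edge of the end stop's upright face that pushes the last carton, height 12 mm. The stop is a bent aluminium strip 38 mm wide, 4 mm thick, flat on the board (top at 16 mm): here it turns up to a plate 80 mm high, and it runs 154 mm from here to the tray's -y. A slot in it passes over the nut's stud. Axes as the tray's.
- push_end (a point): Middle of the outer face (looking to the tray's -y) of the strip's other end, which is turned up (face from height 12 to about 33 mm, 38 mm wide; this point at 22 mm): push here, towards the tray's +y. Axes as the tray's.
- wing_nut (a joint): Angle of the wing nut, rad: grows clockwise seen from above, which tightens. 0: it just touches the strip. It starts loose at -9 to -6.3 (1 to 1.4 turns off), comes down 3 mm a turn, turns freely (0.7 N at the wings) and stays where left. Beyond 0 it clamps and the push needed at the wings climbs steadily, to 3 to 5 N at +1.3. Well tight is +1.2 to +2.2.
- nut_wings (a point): On the nut's axis (tray centre line, y = -0.130), at mid height of the wings, z up. Two opposite wings along this point's own +x and -x: steel ears 21 mm across, 5.5 mm thick, centred 21.5 mm from the axis (span 64 mm), height 34 to 55 mm when tight, up to 5 mm higher when loose. Hub 23 mm across; stud 12 mm across, top at height 59 mm.
- carton_a: Sweet carton, 35 x 78 x 119 mm high, next to the end wall; origin at the centre of its underside, on the tray's board. 0.07 kg, loose.
- carton_b: Same carton, the middle one of the row, 34 x 78 x 118 mm.
- carton_c: Carton 36 x 95 x 126 mm high, the last of the row, next to the end stop. Same origin.
- price_card: Bystander: wooden block with a price card, 22 x 64 x 58 mm, in front of the cartons.
- mint_tin: Bystander: round mint tin, 67 mm across, 23 mm high, in front of the tray.
- lollipop: Bystander: lollipop lying down, 135 x 45 x 13 mm, in front of the nut's end of the tray.
- choc_bar: Bystander: wrapped bar, 40 x 125 x 16 mm, behind the nut's end of the tray.
- tub_low: Bystander: clear tub of sweets, 62 mm across, 85 mm high, behind the cartons.
- spool: Bystander: ribbon spool, 60 x 92 x 28 mm, at the riser's right end.
- pen: Bystander: marker pen lying down, 17 x 135 x 16 mm, at the riser's left front.
- green_box: Bystander: carton 62 x 62 x 50 mm, at the riser's left end.
- gift: Bystander: gift box with a bow, 63 x 63 x 64 mm, at the riser's left end.

How it is judged:
By the outcome, as a careful person would: the job done as asked, in the order asked, and still so for the second after the job is handed in, with the robot touching nothing.
It also fails if it takes over 67 s, if anything falls off the work surface, if the arm or the gripper's body presses on something with over 40 N, if the wrist force passes 120 N, or if a joint passes its speed limit or range.

## Working session

There is one attempt and no reset: what is moved stays moved. The work goes in short steps, Python scripts to look and compute and a tool call to move; the robot and the scene stay as the last step left them, time stands still between calls to the robot, and variables do not carry over. Pictures are saved under pics/ and viewed, at most 10 in all, crops included, and the job is handed in when it is done.

Besides the shell and the picture viewer there is one more tool, called after "Emit:" in YAML: its name, and indented under it one key for each argument. move_arm: Moves the arm, as the interface text tells. Its arguments: {"type":"object","properties":{"slide":{"type":"array"},"roll":{"type":"array"},"gripper":{"type":"number"}},"required":["slide","roll"]}

```bash
mkdir -p pics; ls; cat > h.py <<'E'
import numpy as np, cv2
from bench import telemetry, imaging, ticket, search_frame, trace, place_of
def tri(obs):
    # obs: list of (pic, pixel) -> world point, residual px
    A=[];b=[]
    for p,(u,v) in obs:
        P=np.array(p["K"])@np.c_[np.array(p["R"]),np.array(p["t"])]
        for r,c in((0,u),(1,v)):
            q=P[r]-c*P[2]; A.append(q[:3]/np.linalg.norm(q[:3])); b.append(-q[3]/np.linalg.norm(q[:3]))
    X=np.linalg.lstsq(np.array(A),np.array(b),rcond=None)[0]
    return X,[np.round(proj(p,X)-np.array(px),1).tolist() for p,px in obs]
def proj(p,X):
    x=np.array(p["K"])@(np.array(p["R"])@np.asarray(X)+np.array(p["t"])); return x[:2]/x[2]
def onz(p,px,z):
    R=np.array(p["R"]);t=np.array(p["t"]);d=R.T@np.linalg.solve(p["K"],[px[0],px[1],1]);c=-R.T@t
    return c+d*(z-c[2])/d[2]
def st():
    s=telemetry.get_state()
    print('t',round(s['t'],2),'tcp',np.round(s['tcp_pos'],4),'F',np.round(s['wrist_force'],1),'w',s['grip_width'],'q',np.round(s['qpos'],2)); return s
def save(p,n): cv2.imwrite('pics/'+n,cv2.cvtColor(p["pixels"],cv2.COLOR_RGB2BGR))
E
python3 - <<'E'
from h import *
s=st(); print(np.round(s['tcp_rot'],3))
a=imaging.grab_frame("side");b=imaging.grab_frame("top")
save(a,'s0.png');save(b,'t0.png')
for p in(a,b): print(np.round(-np.array(p["R"]).T@p["t"],3),np.round(p["R"],2).tolist(),p["K"][0][0])
for n in["riser","tray","end_wall","stop_face","push_end","nut_wings","carton_a","carton_c"]:
    o=[]
    for p in(a,b):
        r=place_of(n,p)
        print(n,[(np.round(q["pixel"],1).tolist(),round(q["p"],2)) for q in r[:3]])
        if r:o.append((p,r[0]["pixel"]))
    if len(o)==2: print('   ',*tri(o))
E
```

```text
pics
t 0.0 tcp [ 0.1675 -0.6532  0.2299] F [-0.4  0.   0.1] w 0.08518304977409935 q [-1.47  0.29  1.58 -0.    1.28 -0.15]
[[ 0.969  0.248 -0.   ]
 [ 0.248 -0.969  0.002]
 [ 0.    -0.002 -1.   ]]
[-0.279  0.268  1.208] [[-0.16, -0.99, 0.01], [-0.79, 0.12, -0.6], [0.59, -0.11, -0.8]] 430.080887864778
[0.237 0.117 1.279] [[0.1, -1.0, 0.0], [-0.97, -0.1, -0.23], [0.23, 0.02, -0.97]] 384.21915716575637
riser []
riser []
tray [([284.4, 185.8], 0.67), ([129.2, 199.2], 0.49), ([252.6, 165.3], 0.48)]
tray [([286.6, 203.9], 0.58)]
    [0.47825404 0.0671862  0.20406206] [[2.3, 0.2], [-2.2, -0.8]]
end_wall [([212.3, 184.2], 0.91)]
end_wall [([209.6, 182.0], 0.96)]
    [0.51830137 0.28567757 0.20566214] [[-0.7, -0.2], [0.7, 0.3]]
stop_face [([314.9, 185.0], 0.84), ([247.7, 209.3], 0.46)]
stop_face [([313.3, 202.6], 0.84)]
    [ 0.49454661 -0.02237458  0.17110305] [[-1.1, -0.1], [1.0, 0.4]]
push_end []
push_end [([368.4, 224.2], 0.82)]
nut_wings [([315.8, 185.7], 0.63), ([334.1, 172.9], 0.57)]
nut_wings [([333.0, 208.9], 0.62), ([147.2, 227.7], 0.43), ([229.9, 182.2], 0.18)]
    [ 0.4859978  -0.05253305  0.17346553] [[8.4, -0.3], [-8.5, -2.3]]
carton_a [([286.1, 178.5], 0.87), ([226.6, 180.6], 0.69), ([255.1, 181.5], 0.61)]
carton_a [([284.2, 197.9], 0.86), ([226.8, 185.8], 0.85), ([254.5, 193.4], 0.83)]
    [0.48725931 0.06927982 0.22891526] [[-0.3, -0.0], [0.3, 0.1]]
carton_c [([286.1, 178.5], 0.87), ([226.6, 180.6], 0.69), ([255.1, 181.5], 0.61)]
carton_c [([284.2, 197.9], 0.86), ([226.8, 185.8], 0.85), ([254.5, 193.4], 0.83)]
    [0.48725931 0.06927982 0.22891526] [[-0.3, -0.0], [0.3, 0.1]]
```

View pics/s0.png

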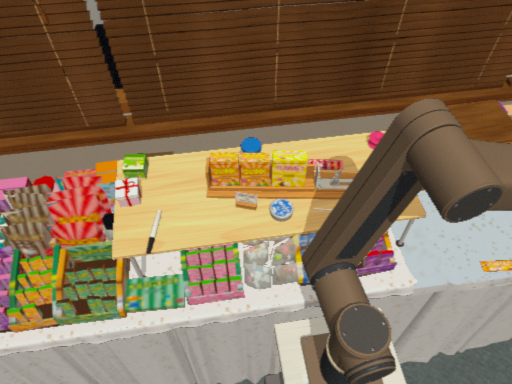

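View pics/t0.png

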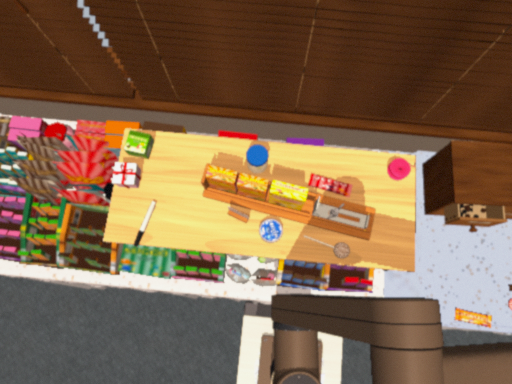

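```bash
python3 - <<'E'
from h import *
b=imaging.grab_frame("top")
P={}
for n,z in[("end_wall",.207),("stop_face",.207),("push_end",.217),("nut_wings",.242)]:
    for q in place_of(n,b)[:3]:
        X=onz(b,q["pixel"],z); print(n,np.round(q["pixel"],1),round(q["p"],2),np.round(X,4)); P.setdefault(n,X)
d=P["end_wall"]-P["push_end"];print(np.linalg.norm(d[:2]),'yaw of tray +y vs world y deg',np.degrees(np.arctan2(-d[0],d[1])))
u=d[:2]/np.linalg.norm(d[:2]); c=P["end_wall"][:2]-.233*u
print('centre',c,'nut',c-.130*u)
for n in["choc_bar","lollipop","mint_tin","spool","price_card"]:
    for q in place_of(n,b)[:1]: print(n,np.round(q["pixel"]),round(q["p"],2),np.round(onz(b,q["pixel"],.195),3))
for n in["wing_nut","end_stop"]:
    for q in trace(n,b)[:2]: print(n,q["p"],q["rect"])
im=cv2.cvtColor(b["pixels"][150:270,270:420],cv2.COLOR_RGB2BGR)
cv2.imwrite('pics/t1.png',cv2.resize(im,None,fx=5,fy=5,interpolation=cv2.INTER_CUBIC))
E
```

```text
end_wall [211.9 180.4] 0.64 [0.524  0.2816 0.207 ]
stop_face [311.3 204.1] 0.65 [ 0.4822 -0.0094  0.207 ]
push_end [368.2 222. ] 0.7 [ 0.4444 -0.17    0.217 ]
nut_wings [331.7 209.1] 0.54 [ 0.4656 -0.0621  0.242 ]
0.45861906054710705 yaw of tray +y vs world y deg -10.007234417492956
centre [0.48355877 0.05215201] nut [ 0.46096834 -0.07587014]
choc_bar [331. 187.] 0.96 [ 0.541 -0.064  0.195]
lollipop [326. 244.] 0.84 [ 0.376 -0.061  0.195]
mint_tin [270. 230.] 0.71 [0.397 0.102 0.195]
spool [402. 170.] 0.69 [ 0.613 -0.271  0.195]
price_card [240. 214.] 0.5 [0.436 0.191 0.195]
wing_nut 0.54 [327.2, 203.8, 339.9, 216.6]
end_stop 0.62 [312.0, 196.9, 369.5, 228.8]
```

View pics/t1.png

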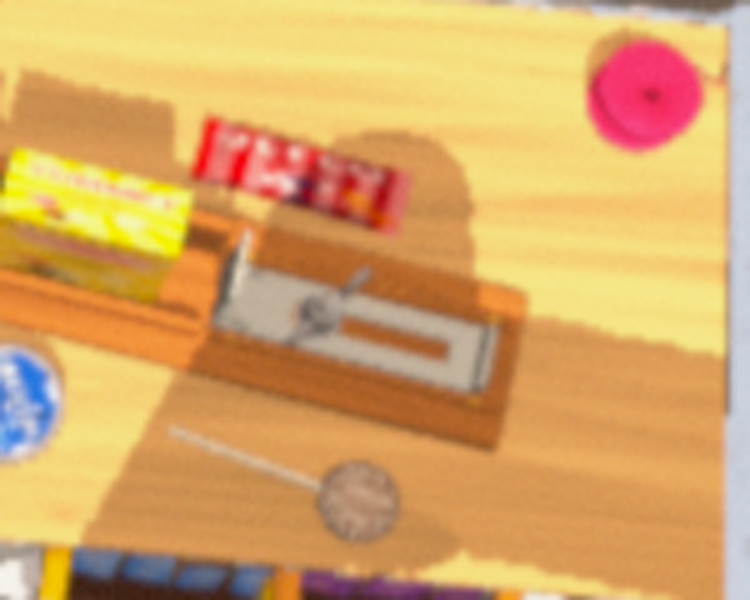

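Emit:
move_arm:
  slide:
    - [0,0,-0.4]
    - [0,0,-0.4]
    - [0,0,-0.4]
    - [0,0,-0.4]
    - [0,0,-0.2]
    - [0,0,0]
    - [0,0,0]
    - [0,0,0]
  roll: [-1,-1,-1,-1,-1,-1,-1,-1]
  gripper: 0

```text
t: 2.3
tcp_pos: [0.1676, -0.6539, 0.3215]
tcp_rot: [[0.58, 0.815, 0.0], [0.815, -0.58, -0.0], [-0.0, 0.0, -1.0]]
wrist_force: [-0.3, 0.1, -0.8]
grip_width: 0.0002
gripper_force: 0.0
```

Emit:
move_arm:
  slide:
    - [0,0,0]
    - [0,0,0]
    - [0,0,0]
    - [0,0,0]
    - [0,0,0]
    - [0,0,0]
  roll: [-1,-1,-1,-1,-1,-0.1]

```text
t: 2.9
tcp_pos: [0.1676, -0.6538, 0.3213]
tcp_rot: [[0.176, 0.984, 0.0], [0.984, -0.176, 0.0], [0.0, -0.0, -1.0]]
wrist_force: [-1.3, 0.1, 0.1]
grip_width: -0.0002
gripper_force: 0.0
```

```bash
cat >> h.py <<'E'
def rel(target):
    s=telemetry.get_state(); d=np.array(s['tcp_rot']).T@(np.array(target)-s['tcp_pos'])/0.05
    print('units',np.round(d,2),'rows',np.round(np.linalg.norm(d),1))
def az(s):
    R=np.array(s['tcp_rot']); return np.degrees(np.arctan2(R[1,0],R[0,0]))
E
python3 - <<'E'
from h import *
s=st(); print('az',az(s)); rel([.435,-.26,.3])
E
```

```text
t 2.9 tcp [ 0.1676 -0.6538  0.3213] F [-1.3  0.1  0.1] w -0.0002371972955210151 q [-1.47  0.24  1.48  0.    1.43 -1.29]
az 79.88859145837499
units [8.69 3.88 0.43] rows 9.5
```

Emit:
move_arm:
  slide:
    - [0.72,0.32,0]
    - [0.72,0.32,0]
    - [0.72,0.32,0]
    - [0.72,0.32,0]
    - [0.72,0.32,0]
    - [0.72,0.32,0]
    - [0.72,0.32,0]
    - [0.72,0.32,0]
  roll: [0,0,0,0,0,0,0,0]

```text
t: 3.7
tcp_pos: [0.3448, -0.3914, 0.3215]
tcp_rot: [[0.178, 0.984, 0.0], [0.984, -0.178, -0.0], [-0.0, 0.0, -1.0]]
wrist_force: [1.2, 0.1, 0.8]
grip_width: 0.0
gripper_force: 0.0
```

Emit:
move_arm:
  slide:
    - [0.72,0.32,0]
    - [0.72,0.32,0]
    - [0.72,0.32,0]
    - [0.72,0.32,0]
    - [0,0,0]
    - [0,0,0]
  roll: [0,0,0,0,0,0]

```text
t: 4.3
tcp_pos: [0.4328, -0.2618, 0.3215]
tcp_rot: [[0.175, 0.985, 0.0], [0.985, -0.175, -0.001], [-0.001, 0.0, -1.0]]
wrist_force: [-0.1, -0.2, 0.2]
grip_width: -0.0004
gripper_force: 0.0
```

```bash
python3 - <<'E'
from h import *
s=st()
a=imaging.grab_frame("side");b=imaging.grab_frame("top")
for n in["end_wall","stop_face","push_end","nut_wings"]:
    o=[]
    for p in(a,b):
        r=place_of(n,p)
        print(n,[(np.round(q["pixel"],1).tolist(),round(q["p"],2)) for q in r[:2]])
        if r:o.append((p,r[0]["pixel"]))
    if len(o)==2: print('   ',*tri(o))
f=lambda p,r0,r1,c0,c1:cv2.resize(cv2.cvtColor(p["pixels"][r0:r1,c0:c1],cv2.COLOR_RGB2BGR),None,fx=4,fy=4,interpolation=cv2.INTER_CUBIC)
cv2.imwrite('pics/m1.png',np.vstack([f(a,140,215,200,400),f(b,165,240,200,400)]))
E
```

```text
t 4.3 tcp [ 0.4328 -0.2618  0.3215] F [-0.1 -0.2  0.2] w -0.0004414788877749679 q [-0.74 -0.15  1.88 -0.    1.42 -0.57]
end_wall [([209.1, 186.2], 0.79)]
end_wall [([130.7, 179.0], 0.71), ([208.8, 180.8], 0.56)]
    [0.39780434 0.35333785 0.43733658] [[-30.6, -19.6], [30.0, 24.5]]
stop_face [([316.1, 187.1], 0.47)]
stop_face [([238.7, 212.4], 0.74), ([314.1, 205.3], 0.6)]
    [0.35014827 0.10947489 0.42732452] [[-31.7, -14.6], [28.4, 23.4]]
push_end []
push_end [([367.4, 222.5], 0.93), ([141.4, 146.6], 0.46)]
nut_wings [([316.4, 181.5], 0.62)]
nut_wings [([331.6, 209.4], 0.61)]
    [ 0.47659838 -0.04565703  0.20659718] [[7.6, -0.2], [-7.8, -2.1]]
```

View pics/m1.png

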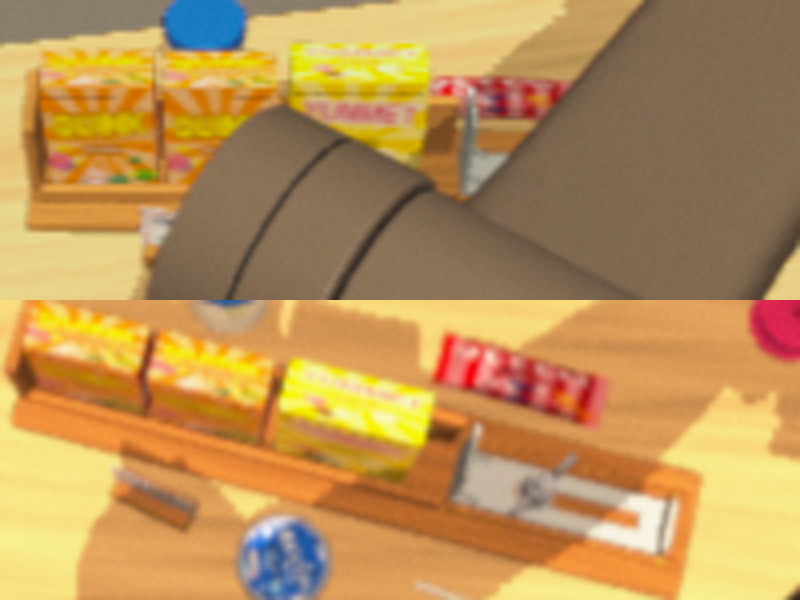

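```bash
python3 - <<'E'
from h import *
from scipy.optimize import least_squares
a=imaging.grab_frame("side");b=imaging.grab_frame("top")
def T(v,X):
    c,s=np.cos(v[2]),np.sin(v[2]);x,y,z=X
    return np.array([v[0]+c*x-s*y,v[1]+s*x+c*y,.195+z])
O=[(b,(0,.233,.012),(210.1,181.1)),(a,(0,.233,.012),(210.7,185.2)),(b,(0,-.13,.059),(333.2,212.2)),(b,(.047,-.245,.019),(375,208.4)),(b,(-.047,-.245,0),(369,239.6))]
f=lambda v:np.concatenate([proj(p,T(v,X))-px for p,X,px in O])
r=least_squares(f,[.483,.052,-.17],loss='soft_l1');v=r.x
print(v,np.degrees(v[2]),np.round(f(v),1))
print('nut',T(v,(0,-.13,.04)))
for y in(-.245,-.232,-.207,-.172):print(y,np.round(proj(b,T(v,(0,y,.022))),1),np.round(T(v,(0,y,.023)),4))
# slide estimate from push_end pixel
for q in place_of("push_end",b)[:1]:
    X=onz(b,q["pixel"],.217);c,s=np.cos(v[2]),np.sin(v[2]);d=X[:2]-v[:2];print('push_end tray xy',c*d[0]+s*d[1],-s*d[0]+c*d[1])
for q in place_of("stop_face",b)[:2]:
    X=onz(b,q["pixel"],.207);d=X[:2]-v[:2];print('face tray xy',c*d[0]+s*d[1],-s*d[0]+c*d[1])
np.save('v.npy',v)
rel(T(v,(0,-.265,.075)))
E
```

```text
[ 0.47987538  0.05867742 -0.16221861] -9.294441480508546 [-0.9  1.2 -0.1 -1.1  1.9 -1.3  0.7 -0.2 -1.6  1.5]
nut [ 0.45887933 -0.06961586  0.235     ]
-0.245 [372.8 223.9] [ 0.4403 -0.1831  0.218 ]
-0.232 [368.3 222.7] [ 0.4424 -0.1703  0.218 ]
-0.207 [359.5 220.4] [ 0.4464 -0.1456  0.218 ]
-0.172 [347.2 217.3] [ 0.4521 -0.1111  0.218 ]
push_end tray xy 0.003047820292223287 -0.22922489543041846
face tray xy 0.012579244527352129 -0.0699318831495085
face tray xy 0.018970742059121408 -0.1312628538168037
units [ 1.19 -0.12  1.03] rows 1.6
```

Emit:
move_arm:
  slide:
    - [0.55,-0.06,0]
    - [0.54,-0.06,0]
    - [0,0,0.5]
    - [0,0,0.5]
    - [0,0,0.5]
    - [0,0,0.4]
    - [0,0,0.17]
    - [0,0,0]
  roll: [-0.15,0,0,0,0,0,0,0]

```text
t: 5.8
tcp_pos: [0.4353, -0.2072, 0.2166]
tcp_rot: [[0.163, 0.987, -0.002], [0.987, -0.163, 0.002], [0.001, -0.002, -1.0]]
wrist_force: [-0.8, 0.0, 0.1]
grip_width: 0.0
gripper_force: 0.0
```

```bash
python3 - <<'E'
from h import *
s=st();print(az(s),s['ft_torque']); v=np.load('v.npy');c,n=np.cos(v[2]),np.sin(v[2]);d=s['tcp_pos'][:2]-v[:2];print('tray xy',c*d[0]+n*d[1],-n*d[0]+c*d[1],s['tcp_pos'][2]-.195)
a=imaging.grab_frame("side");b=imaging.grab_frame("top")
f=lambda p,r0,r1,c0,c1:cv2.resize(cv2.cvtColor(p["pixels"][r0:r1,c0:c1],cv2.COLOR_RGB2BGR),None,fx=4,fy=4,interpolation=cv2.INTER_CUBIC)
cv2.imwrite('pics/m2.png',np.vstack([f(a,150,220,250,450),f(b,175,250,250,450)]))
E
```

```text
t 5.8 tcp [ 0.4353 -0.2072  0.2166] F [-0.8  0.   0.1] w 1.6287505599910973e-05 q [-0.66 -0.13  2.05  0.    1.23 -0.49]
80.6203408478827 [0.01960188 0.02601487 0.01380624]
tray xy -0.001061859023467164 -0.26955995135524263 0.02157855971319106
```

View pics/m2.png

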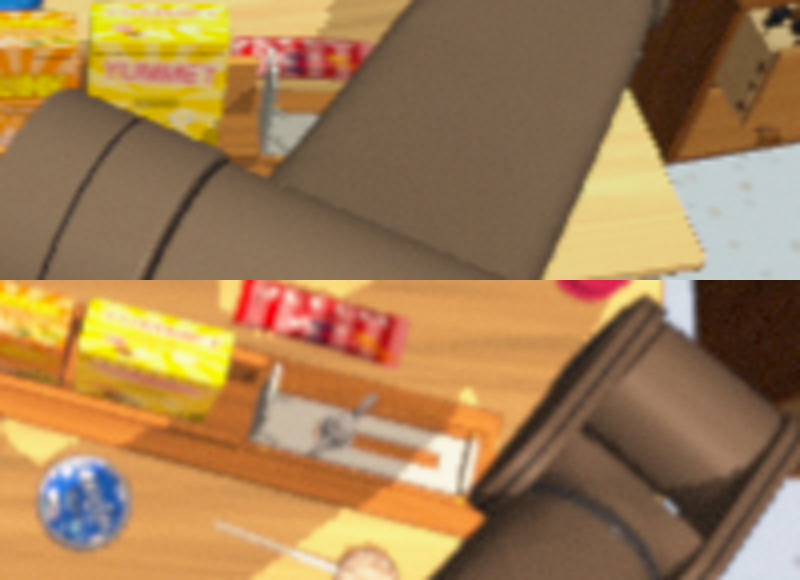

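Emit:
move_arm:
  slide:
    - [0.2,0.01,-0.02]
    - [0.2,0.01,0]
    - [0.2,0,0]
    - [0.2,0,0]
    - [0.2,0,0]
    - [0.2,0,0]
    - [0.16,0,0]
    - [0,0,0]
  roll: [0,0,0,0,0,0,0,0]

```text
t: 6.7
tcp_pos: [0.4479, -0.1394, 0.2186]
tcp_rot: [[0.162, 0.987, -0.0], [0.987, -0.162, 0.001], [0.001, -0.001, -1.0]]
wrist_force: [-0.2, 0.2, -0.2]
grip_width: 0.0001
gripper_force: 0.0
```

Emit:
move_arm:
  slide:
    - [0.04,0,0]
    - [0.04,0,0]
    - [0,0,0]
  roll: [0,0,0]

```text
t: 7.0
tcp_pos: [0.4484, -0.1367, 0.2185]
tcp_rot: [[0.163, 0.987, -0.001], [0.987, -0.163, 0.0], [0.0, -0.001, -1.0]]
wrist_force: [-0.7, -0.1, -0.5]
grip_width: -0.0
gripper_force: 0.1
```

Emit:
move_arm:
  slide:
    - [0.04,0,0]
    - [0.04,0,0]
    - [0,0,0]
  roll: [0,0,0]

```text
t: 7.3
tcp_pos: [0.4491, -0.1327, 0.2186]
tcp_rot: [[0.163, 0.987, -0.0], [0.987, -0.163, 0.0], [0.0, -0.0, -1.0]]
wrist_force: [-0.9, -2.5, -0.8]
grip_width: -0.0001
gripper_force: 0.6
```

```bash
cat >> h.py <<'E'
def tray(s):
    v=np.load('v.npy');c,n=np.cos(v[2]),np.sin(v[2]);d=s['tcp_pos'][:2]-v[:2];print('tray xyz',np.round([c*d[0]+n*d[1],-n*d[0]+c*d[1],s['tcp_pos'][2]-.195],4))
def forces():
    F=[];M=[]
    for _ in range(4):
        b=imaging.grab_frame("top");s=telemetry.get_state();F.append(s['wrist_force']);M.append(s['ft_torque'])
    print('F',np.round(np.mean(F,0),2),'M',np.round(np.mean(M,0),3),'q6',s['qpos'][5]);return b
E
python3 - <<'E'
from h import *
s=st();tray(s);b=forces()
f=lambda p,r0,r1,c0,c1:cv2.resize(cv2.cvtColor(p["pixels"][r0:r1,c0:c1],cv2.COLOR_RGB2BGR),None,fx=5,fy=5,interpolation=cv2.INTER_CUBIC)
cv2.imwrite('pics/m3.png',f(b,160,250,200,360))
E
```

```text
t 7.3 tcp [ 0.4491 -0.1327  0.2186] F [-0.9 -2.5 -0.8] w -6.050750636851998e-05 q [-0.5  -0.17  2.08 -0.    1.23 -0.34]
tray xyz [ 0.0005 -0.1938  0.0236]
F [-0.48 -1.04 -0.71] M [-0.131  0.088  0.025] q6 -0.3408397481445659
```

View pics/m3.png

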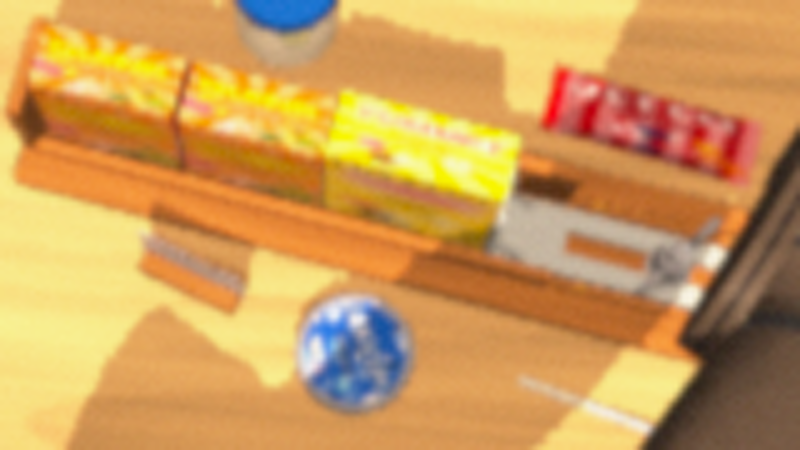

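Emit:
move_arm:
  slide:
    - [0.04,0,0]
    - [0.04,0,0]
    - [0.04,0,0]
    - [0,0,0]
  roll: [0,0,0,0]

```text
t: 7.9
tcp_pos: [0.4503, -0.1266, 0.2188]
tcp_rot: [[0.163, 0.987, 0.0], [0.987, -0.163, 0.0], [0.0, 0.0, -1.0]]
wrist_force: [-0.6, -0.9, -0.9]
grip_width: -0.0001
gripper_force: 0.6
```

Emit:
move_arm:
  slide:
    - [0.03,0,0]
    - [0,0,0]
  roll: [0,0]

```text
t: 8.1
tcp_pos: [0.4505, -0.1252, 0.2188]
tcp_rot: [[0.163, 0.987, 0.0], [0.987, -0.163, 0.0], [0.0, 0.0, -1.0]]
wrist_force: [-1.1, -1.5, -0.7]
grip_width: -0.0001
gripper_force: 0.7
```

```bash
python3 - <<'E'
from h import *
s=st();tray(s);b=forces()
E
```

```text
t 8.1 tcp [ 0.4505 -0.1252  0.2188] F [-1.1 -1.5 -0.7] w -0.00013027527064047526 q [-0.49 -0.17  2.08  0.    1.23 -0.33]
tray xyz [ 0.0007 -0.1862  0.0238]
F [-0.3  -0.63 -0.82] M [-0.142  0.106  0.01 ] q6 -0.32537319347741983
```

Emit:
move_arm:
  slide:
    - [0.02,0,0]
    - [0,0,0]
  roll: [0,0]

```text
t: 8.5
tcp_pos: [0.4506, -0.1249, 0.2189]
tcp_rot: [[0.163, 0.987, -0.0], [0.987, -0.163, -0.001], [-0.001, 0.0, -1.0]]
wrist_force: [-1.0, -3.1, -0.3]
grip_width: -0.0
gripper_force: 1.7
```

Emit:
move_arm:
  slide:
    - [0.02,0,0]
    - [0,0,0]
  roll: [0,0]

```text
t: 8.7
tcp_pos: [0.4506, -0.1248, 0.2189]
tcp_rot: [[0.163, 0.987, -0.001], [0.987, -0.163, -0.004], [-0.004, -0.0, -1.0]]
wrist_force: [-1.8, -6.4, -1.0]
grip_width: -0.0
gripper_force: 3.3
```

```bash
python3 - <<'E'
from h import *
s=st();tray(s);b=forces()
f=lambda p,r0,r1,c0,c1:cv2.resize(cv2.cvtColor(p["pixels"][r0:r1,c0:c1],cv2.COLOR_RGB2BGR),None,fx=6,fy=6,interpolation=cv2.INTER_CUBIC)
cv2.imwrite('pics/m4.png',f(b,155,225,200,330))
E
```

```text
t 8.7 tcp [ 0.4506 -0.1248  0.2189] F [-1.8 -6.4 -1. ] w -4.598803948984396e-05 q [-0.49 -0.18  2.08 -0.    1.23 -0.32]
tray xyz [ 0.0007 -0.1858  0.0239]
F [-1.46 -7.14 -1.15] M [-1.043  0.293  0.009] q6 -0.32113053679649994
```

View pics/m4.png

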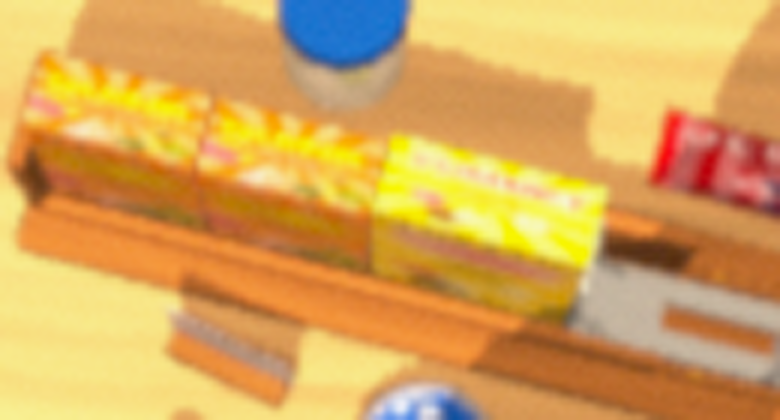

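Emit:
move_arm:
  slide:
    - [-0.1,0,0]
    - [-0.4,0,0]
    - [-0.8,0,-0.2]
    - [-0.6,0,-0.5]
    - [0,0,-0.5]
    - [0,0,0]
  roll: [0,0,0,0,0,0]

```text
t: 9.5
tcp_pos: [0.437, -0.2188, 0.2833]
tcp_rot: [[0.165, 0.986, 0.007], [0.986, -0.165, -0.003], [-0.002, 0.008, -1.0]]
wrist_force: [0.3, -1.4, 1.4]
grip_width: 0.0
gripper_force: 0.0
```

```bash
python3 - <<'E'
from h import *
s=st();tray(s)
fr=[imaging.grab_frame("top") for _ in range(4)]
b=fr[-1]
im=np.mean([cv2.cvtColor(p["pixels"],cv2.COLOR_RGB2BGR).astype(float) for p in fr],0).astype(np.uint8)
cv2.imwrite('pics/m5.png',cv2.resize(im[190:245,308:384],None,fx=10,fy=10,interpolation=cv2.INTER_CUBIC))
for n in("push_end","nut_wings"):
    for q in place_of(n,b)[:1]: print(n,q["pixel"],q["p"])
v=np.load('v.npy');T=lambda X:np.r_[v[0]+np.cos(v[2])*X[0]-np.sin(v[2])*X[1],v[1]+np.sin(v[2])*X[0]+np.cos(v[2])*X[1],.195+X[2]]
for X in[(0,-.1748,.033),(.019,-.1748,.033),(-.019,-.1748,.033),(0,-.133,.060),(0,-.133,.034),(.047,-.248,.019),(-.047,-.248,.019),(.0,-.175,.012)]: print(X,np.round((proj(b,T(X))-[308,190])*10+5))
E
```

```text
t 9.5 tcp [ 0.437  -0.2188  0.2833] F [ 0.3 -1.4  1.4] w 1.8250526309222173e-05 q [-0.67 -0.18  1.97  0.    1.35 -0.51]
tray xyz [ 0.0025 -0.2808  0.0883]
push_end [346.8, 217.5] 0.64
nut_wings [331.0, 210.2] 0.62
(0, -0.1748, 0.033) [416. 273.]
(0.019, -0.1748, 0.033) [430. 208.]
(-0.019, -0.1748, 0.033) [402. 338.]
(0, -0.133, 0.06) [288. 216.]
(0, -0.133, 0.034) [270. 234.]
(0.047, -0.248, 0.019) [692. 189.]
(-0.047, -0.248, 0.019) [629. 510.]
(0.0, -0.175, 0.012) [400. 286.]
```

View pics/m5.png

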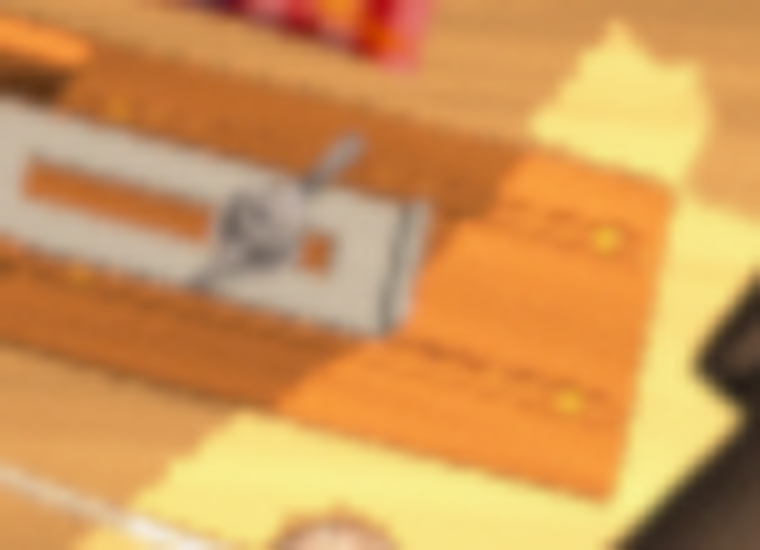

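Emit:
move_arm:
  slide:
    - [0.5,0,0]
    - [0.5,0,0]
    - [0.5,0,0]
    - [0.5,0,0]
    - [0.5,0,0]
    - [0.3,-0.03,0]
    - [0.2,0,0]
    - [0,0,0]
  roll: [0,0,0,0,0,0,0,0]
  gripper: 40

```text
t: 10.6
tcp_pos: [0.4581, -0.0678, 0.2781]
tcp_rot: [[0.161, 0.987, -0.001], [0.987, -0.161, 0.001], [0.0, -0.001, -1.0]]
wrist_force: [-0.8, -1.0, -0.2]
grip_width: 0.0402
gripper_force: 0.0
```

Emit:
move_arm:
  slide:
    - [0,0,0]
    - [0,0,0]
    - [0,0,0]
    - [0,0,0]
    - [0,0,0]
    - [0,0,0]
    - [0,0,0]
    - [0,0,0]
  roll: [-1,-1,-1,-1,-1,-1,-1,-1]

```text
t: 11.4
tcp_pos: [0.4581, -0.0697, 0.2785]
tcp_rot: [[-0.512, 0.859, -0.001], [0.859, 0.512, -0.0], [0.0, -0.001, -1.0]]
wrist_force: [-0.1, -0.2, -0.3]
grip_width: 0.0403
gripper_force: 0.0
```

Emit:
move_arm:
  slide:
    - [0,0,0]
    - [0,0,0]
    - [0,0,0]
  roll: [-1,-0.5,0]

```text
t: 11.7
tcp_pos: [0.4582, -0.0696, 0.2785]
tcp_rot: [[-0.617, 0.787, -0.001], [0.787, 0.617, -0.0], [0.0, -0.0, -1.0]]
wrist_force: [0.4, 0.0, -0.4]
grip_width: 0.0402
gripper_force: 0.0
```

```bash
cat >> h.py <<'E'
def T(X):
    v=np.load('v.npy');return np.r_[v[0]+np.cos(v[2])*X[0]-np.sin(v[2])*X[1],v[1]+np.sin(v[2])*X[0]+np.cos(v[2])*X[1],.195+X[2]]
E
python3 - <<'E'
from h import *
s=st();tray(s);print('f',az(s)-90,np.round(s['ft_torque'],3));rel(T((.001,-.131,.034)));forces()
E
```

```text
t 11.7 tcp [ 0.4582 -0.0696  0.2785] F [ 0.4  0.  -0.4] w 0.0401984201689727 q [-0.37 -0.23  2.02 -0.    1.35 -1.03]
tray xyz [-0.0007 -0.1301  0.0835]
f 38.06165985664009 [-0.001  0.008  0.014]
units [-0.04  0.01  0.99] rows 1.0
F [ 0.07  0.44 -0.53] M [0.002 0.018 0.   ] q6 -1.0336361405473564
```

Emit:
move_arm:
  slide:
    - [-0.04,0.01,0.2]
    - [0,0,0.2]
    - [0,0,0.2]
    - [0,0,0.2]
    - [0,0,0.19]
    - [0,0,0]
  roll: [0,0,0,0,0,0]

```text
t: 12.5
tcp_pos: [0.4589, -0.0698, 0.2271]
tcp_rot: [[-0.617, 0.787, -0.004], [0.787, 0.617, 0.001], [0.003, -0.002, -1.0]]
wrist_force: [-0.9, 1.1, -0.5]
grip_width: 0.0399
gripper_force: 0.0
```

```bash
python3 - <<'E'
from h import *
s=st();tray(s);forces()
b=imaging.grab_frame("side");a=imaging.grab_frame("top")
f=lambda p,r0,r1,c0,c1:cv2.resize(cv2.cvtColor(p["pixels"][r0:r1,c0:c1],cv2.COLOR_RGB2BGR),None,fx=4,fy=4,interpolation=cv2.INTER_CUBIC)
cv2.imwrite('pics/m6.png',np.vstack([f(b,140,210,250,450),f(a,165,240,250,450)]))
E
```

```text
t 12.5 tcp [ 0.4589 -0.0698  0.2271] F [-0.9  1.1 -0.5] w 0.03994250432738664 q [-0.37 -0.19  2.08 -0.    1.26 -1.04]
tray xyz [ 0.     -0.1302  0.0321]
F [ 0.24  0.08 -0.21] M [-0.025 -0.015 -0.014] q6 -1.035407862910145
```

Emit:
move_arm:
  slide:
    - [0,0,0]
    - [0,0,0]
    - [0,0,0]
    - [0,0,0]
    - [0,0,0]
    - [0,0,0]
    - [0,0,0]
    - [0,0,0]
  roll: [1,1,1,1,1,1,1,1]

```text
t: 13.6
tcp_pos: [0.4601, -0.0703, 0.2299]
tcp_rot: [[0.036, 0.999, 0.001], [0.999, -0.036, -0.0], [-0.0, 0.001, -1.0]]
wrist_force: [0.3, -0.3, -0.3]
grip_width: 0.0401
gripper_force: 0.0
```

```bash
python3 - <<'E'
from h import *
s=st();tray(s);forces()
E
```

```text
t 13.6 tcp [ 0.4601 -0.0703  0.2299] F [ 0.3 -0.3 -0.3] w 0.040124566521479596 q [-0.37 -0.19  2.08  0.    1.26 -0.33]
tray xyz [ 0.0014 -0.1305  0.0349]
F [-0.24 -0.07 -0.11] M [0.005 0.006 0.001] q6 -0.33911227656630527
```

Emit:
move_arm:
  slide:
    - [0,0,0]
    - [0,0,0]
    - [0,0,0]
    - [0,0,0]
    - [0,0,0]
    - [0,0,0]
    - [0,0,0]
    - [0,0,0]
  roll: [1,1,1,1,1,1,1,1]

```text
t: 14.6
tcp_pos: [0.4601, -0.07, 0.2295]
tcp_rot: [[0.669, 0.743, 0.001], [0.743, -0.669, 0.0], [0.001, 0.0, -1.0]]
wrist_force: [0.7, -0.1, -0.5]
grip_width: 0.0402
gripper_force: 0.3
```

```bash
python3 - <<'E'
from h import *
s=st();tray(s);forces()
E
```

```text
t 14.6 tcp [ 0.4601 -0.07    0.2295] F [ 0.7 -0.1 -0.5] w 0.04022720130784662 q [-0.37 -0.19  2.08  0.    1.26  0.36]
tray xyz [ 0.0013 -0.1302  0.0345]
F [ 0.35 -0.13 -0.21] M [ 0.045 -0.017 -0.005] q6 0.358248707491172
```

Emit:
move_arm:
  slide:
    - [0,0,0]
    - [0,0,0]
    - [0,0,0]
    - [0,0,0]
    - [0,0,0]
    - [0,0,0]
    - [0,0,0]
    - [0,0,0]
  roll: [1,1,1,1,1,1,1,1]

```text
t: 15.6
tcp_pos: [0.4601, -0.0703, 0.2295]
tcp_rot: [[0.99, 0.14, 0.001], [0.14, -0.99, -0.0], [0.001, 0.0, -1.0]]
wrist_force: [1.0, -0.4, -0.2]
grip_width: 0.0401
gripper_force: 0.3
```

Emit:
move_arm:
  slide:
    - [0,0,0]
    - [0,0,0]
    - [0,0,0]
    - [0,0,0]
    - [0,0,0]
    - [0,0,0]
    - [0,0,0]
    - [0,0,0]
  roll: [1,1,1,1,1,1,1,1]

```text
t: 16.4
tcp_pos: [0.4601, -0.0704, 0.2295]
tcp_rot: [[0.848, -0.529, 0.001], [-0.529, -0.848, -0.001], [0.001, 0.0, -1.0]]
wrist_force: [0.3, -0.6, 0.3]
grip_width: 0.0397
gripper_force: 0.3
```

Emit:
move_arm:
  slide:
    - [0,0,0]
    - [0,0,0]
    - [0,0,0]
    - [0,0,0]
    - [0,0,0]
    - [0,0,0]
    - [0,0,0]
    - [0,0,0]
  roll: [1,1,1,1,1,1,1,1]

```text
t: 17.2
tcp_pos: [0.46, -0.0705, 0.2294]
tcp_rot: [[0.31, -0.951, 0.0], [-0.951, -0.31, -0.001], [0.001, -0.0, -1.0]]
wrist_force: [-0.4, -0.7, -1.0]
grip_width: 0.0402
gripper_force: 0.3
```

```bash
python3 - <<'E'
from h import *
s=st();tray(s);forces();print(az(s)-90)
a=imaging.grab_frame("top")
for n in("wing_nut","nut_wings"):
    for q in search_frame(n,a)[:1]: print(n,q["rect"],q["p"])
f=lambda p,r0,r1,c0,c1:cv2.resize(cv2.cvtColor(p["pixels"][r0:r1,c0:c1],cv2.COLOR_RGB2BGR),None,fx=8,fy=8,interpolation=cv2.INTER_CUBIC)
cv2.imwrite('pics/m7.png',f(a,175,245,290,390))
E
```

```text
t 17.2 tcp [ 0.46   -0.0705  0.2294] F [-0.4 -0.7 -1. ] w 0.04018405166040247 q [-0.37 -0.19  2.08 -0.    1.26  2.46]
tray xyz [ 0.0012 -0.1307  0.0344]
F [-0.14  0.09 -0.08] M [-0.016  0.018  0.007] q6 2.4523457090555922
-161.95797319807278
wing_nut [105.3, 127.0, 415.2, 270.5] 0.46
nut_wings [203.1, 172.5, 362.6, 226.6] 0.54
```

View pics/m7.png

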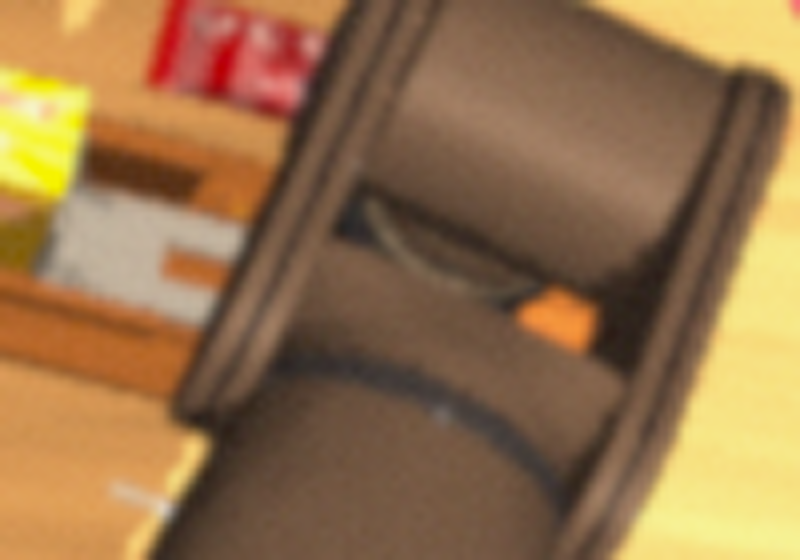

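Emit:
move_arm:
  slide:
    - [0,0,-0.35]
    - [0,0,-0.35]
    - [0,0,0]
    - [0,0,0]
    - [0,0,0]
    - [0,0,0]
    - [0,0,0]
    - [0,0,0]
  roll: [-0.5,0,-1,-1,-1,-1,-1,-1]

```text
t: 18.35
tcp_pos: [0.4599, -0.0702, 0.2643]
tcp_rot: [[0.776, -0.631, -0.0], [-0.631, -0.776, 0.0], [-0.0, 0.0, -1.0]]
wrist_force: [0.4, 0.9, 0.0]
grip_width: 0.0398
gripper_force: 0.0
```

Emit:
move_arm:
  slide:
    - [0,0,0]
    - [0,0,0]
    - [0,0,0]
    - [0,0,0]
    - [0,0,0]
    - [0,0,0]
    - [0,0,0]
    - [0,0,0]
  roll: [-1,-1,-1,-1,-1,-1,-1,-1]

```text
t: 19.15
tcp_pos: [0.4598, -0.0701, 0.2643]
tcp_rot: [[1.0, 0.016, -0.0], [0.016, -1.0, 0.0], [-0.0, -0.0, -1.0]]
wrist_force: [-0.1, -0.7, 0.3]
grip_width: 0.0401
gripper_force: 0.0
```

Emit:
move_arm:
  slide:
    - [0,0,0]
    - [0,0,0]
    - [0,0,0]
    - [0,0,0]
    - [0,0,0]
    - [0,0,0]
    - [0,0,0]
    - [0,0,0]
  roll: [-1,-1,-1,-1,-1,-1,-1,-1]

```text
t: 19.95
tcp_pos: [0.4599, -0.0702, 0.2643]
tcp_rot: [[0.756, 0.655, -0.0], [0.655, -0.756, 0.0], [0.0, -0.0, -1.0]]
wrist_force: [0.6, -0.6, 0.5]
grip_width: 0.0398
gripper_force: 0.0
```

Emit:
move_arm:
  slide:
    - [0,0,0]
    - [0,0,0]
    - [0,0,0]
    - [0,0,0]
    - [0,0,0]
    - [0,0,0]
    - [0,0,0]
    - [0,0,0]
  roll: [-1,-1,-1,-1,-1,-1,-1,-1]

```text
t: 20.75
tcp_pos: [0.4599, -0.0702, 0.2643]
tcp_rot: [[0.158, 0.987, -0.0], [0.987, -0.158, 0.0], [0.0, -0.0, -1.0]]
wrist_force: [1.0, -0.6, 0.5]
grip_width: 0.0395
gripper_force: 0.0
```

Emit:
move_arm:
  slide:
    - [0,0,0]
    - [0,0,0]
    - [0,0,0]
    - [0,0,0]
    - [0,0,0]
    - [0,0,0]
    - [0,0,0]
    - [0,0,0]
  roll: [-1,-1,-1,-1,-1,-1,-1,-1]

```text
t: 21.55
tcp_pos: [0.4598, -0.0702, 0.2643]
tcp_rot: [[-0.513, 0.858, -0.0], [0.858, 0.513, 0.0], [0.0, -0.0, -1.0]]
wrist_force: [0.7, 0.1, 0.8]
grip_width: 0.0399
gripper_force: 0.0
```

```bash
python3 - <<'E'
from h import *
s=st();tray(s);print(az(s)-90);rel(T((.001,-.1305,.034)))
E
```

```text
t 21.55 tcp [ 0.4598 -0.0702  0.2643] F [0.7 0.1 0.8] w 0.039869548437316854 q [-0.37 -0.22  2.04  0.    1.33 -0.91]
tray xyz [ 0.001  -0.1304  0.0693]
30.890773821943455
units [-0.   -0.    0.71] rows 0.7
```

Emit:
move_arm:
  slide:
    - [0,0,0]
    - [0,0,0]
    - [0,0,0.25]
    - [0,0,0.25]
    - [0,0,0.21]
    - [0,0,0]
    - [0,0,0]
    - [0,0,0]
  roll: [-1,-1,0,0,0,0,1,1]

```text
t: 22.35
tcp_pos: [0.4599, -0.0702, 0.2286]
tcp_rot: [[-0.506, 0.863, -0.0], [0.863, 0.506, 0.0], [0.0, -0.0, -1.0]]
wrist_force: [0.8, 0.1, 0.6]
grip_width: 0.0403
gripper_force: 0.0
```

Emit:
move_arm:
  slide:
    - [0,0,0]
    - [0,0,0]
    - [0,0,0]
    - [0,0,0]
    - [0,0,0]
    - [0,0,0]
    - [0,0,0]
    - [0,0,0]
  roll: [1,1,1,1,1,1,1,1]

```text
t: 23.15
tcp_pos: [0.4601, -0.07, 0.2287]
tcp_rot: [[0.167, 0.986, 0.0], [0.986, -0.167, 0.0], [0.001, 0.0, -1.0]]
wrist_force: [0.6, 0.8, -0.3]
grip_width: 0.0399
gripper_force: 0.4
```

Emit:
move_arm:
  slide:
    - [0,0,0]
    - [0,0,0]
    - [0,0,0]
    - [0,0,0]
    - [0,0,0]
    - [0,0,0]
    - [0,0,0]
    - [0,0,0]
  roll: [1,1,1,1,1,1,1,1]

```text
t: 23.95
tcp_pos: [0.4602, -0.0701, 0.2289]
tcp_rot: [[0.762, 0.648, 0.001], [0.648, -0.762, 0.0], [0.001, 0.0, -1.0]]
wrist_force: [-0.3, 0.1, -0.9]
grip_width: 0.0398
gripper_force: 0.3
```

Emit:
move_arm:
  slide:
    - [0,0,0]
    - [0,0,0]
    - [0,0,0]
    - [0,0,0]
    - [0,0,0]
    - [0,0,0]
    - [0,0,0]
    - [0,0,0]
  roll: [1,1,1,1,1,1,1,1]

```text
t: 24.75
tcp_pos: [0.4603, -0.0703, 0.229]
tcp_rot: [[1.0, 0.007, 0.001], [0.007, -1.0, -0.0], [0.001, 0.0, -1.0]]
wrist_force: [0.7, -0.1, -0.4]
grip_width: 0.0401
gripper_force: 0.3
```

```bash
python3 - <<'E'
from h import *
s=st();tray(s);print(az(s)-90);forces()
E
```

```text
t 24.75 tcp [ 0.4603 -0.0703  0.229 ] F [ 0.7 -0.1 -0.4] w 0.040093902669395644 q [-0.37 -0.19  2.08  0.    1.25  1.19]
tray xyz [ 0.0015 -0.1304  0.034 ]
-89.60925278587575
F [ 0.03  0.26 -0.06] M [ 0.01  -0.047  0.026] q6 1.188246143318769
```

Emit:
move_arm:
  slide:
    - [0,0,0]
    - [0,0,0]
    - [0,0,0]
    - [0,0,0]
    - [0,0,0]
    - [0,0,0]
    - [0,0,0]
    - [0,0,0]
  roll: [1,1,1,1,1,1,1,1]

```text
t: 25.75
tcp_pos: [0.46, -0.0704, 0.2289]
tcp_rot: [[0.772, -0.636, 0.0], [-0.636, -0.772, -0.0], [0.001, 0.0, -1.0]]
wrist_force: [1.1, -0.2, -0.9]
grip_width: 0.0398
gripper_force: 0.3
```

```bash
python3 - <<'E'
from h import *
s=st();tray(s);print(az(s)-90);forces()
E
```

```text
t 25.75 tcp [ 0.46   -0.0704  0.2289] F [ 1.1 -0.2 -0.9] w 0.03980447597255126 q [-0.37 -0.19  2.08 -0.    1.25  1.89]
tray xyz [ 0.0013 -0.1306  0.0339]
-129.50256048128028
F [ 0.3  -0.24 -0.38] M [-0.024 -0.007 -0.005] q6 1.8854925208174245
```

Emit:
move_arm:
  slide:
    - [0,0,0]
    - [0,0,0]
    - [0,0,0]
    - [0,0,0]
    - [0,0,0]
    - [0,0,0]
    - [0,0,0]
    - [0,0,0]
  roll: [1,1,1,1,1,1,1,1]

```text
t: 26.75
tcp_pos: [0.4599, -0.0702, 0.2288]
tcp_rot: [[0.183, -0.983, 0.0], [-0.983, -0.183, 0.0], [-0.0, -0.0, -1.0]]
wrist_force: [1.0, -0.3, -0.6]
grip_width: 0.0399
gripper_force: 0.4
```

Emit:
move_arm:
  slide:
    - [0,0,0]
    - [0,0,-0.35]
    - [0,0,-0.35]
    - [0,0,0]
    - [0,0,0]
    - [0,0,0]
    - [0,0,0]
    - [0,0,0]
  roll: [-0.5,0,0,-1,-1,-1,-1,-1]

```text
t: 27.55
tcp_pos: [0.4598, -0.0701, 0.2638]
tcp_rot: [[0.622, -0.783, -0.0], [-0.783, -0.622, 0.0], [-0.0, 0.0, -1.0]]
wrist_force: [-0.3, -1.7, 0.3]
grip_width: 0.0397
gripper_force: 0.0
```

Emit:
move_arm:
  slide:
    - [0,0,0]
    - [0,0,0]
    - [0,0,0]
    - [0,0,0]
    - [0,0,0]
    - [0,0,0]
    - [0,0,0]
    - [0,0,0]
  roll: [-1,-1,-1,-1,-1,-1,-1,-1]

```text
t: 28.35
tcp_pos: [0.4598, -0.0701, 0.2638]
tcp_rot: [[0.98, -0.2, -0.0], [-0.2, -0.98, 0.0], [-0.0, -0.0, -1.0]]
wrist_force: [0.1, -0.1, 0.2]
grip_width: 0.0401
gripper_force: 0.0
```

Emit:
move_arm:
  slide:
    - [0,0,0]
    - [0,0,0]
    - [0,0,0]
    - [0,0,0]
    - [0,0,0]
    - [0,0,0]
    - [0,0,0]
    - [0,0,0]
  roll: [-1,-1,-1,-1,-1,-1,-1,-1]

```text
t: 29.15
tcp_pos: [0.4598, -0.0701, 0.2637]
tcp_rot: [[0.879, 0.476, -0.0], [0.476, -0.879, 0.0], [-0.0, -0.0, -1.0]]
wrist_force: [-1.3, 0.1, -0.3]
grip_width: 0.0401
gripper_force: 0.0
```

Emit:
move_arm:
  slide:
    - [0,0,0]
    - [0,0,0]
    - [0,0,0]
    - [0,0,0]
    - [0,0,0]
    - [0,0,0]
    - [0,0,0]
    - [0,0,0]
  roll: [-1,-1,-1,-1,-1,-1,-1,-1]

```text
t: 29.95
tcp_pos: [0.4598, -0.0701, 0.2638]
tcp_rot: [[0.367, 0.93, -0.0], [0.93, -0.367, 0.0], [0.0, -0.0, -1.0]]
wrist_force: [0.3, -0.1, 0.4]
grip_width: 0.0401
gripper_force: 0.0
```

Emit:
move_arm:
  slide:
    - [0,0,0]
    - [0,0,0]
    - [0,0,0]
    - [0,0,0]
    - [0,0,0]
    - [0,0,0]
    - [0,0,0]
    - [0,0,0]
  roll: [-1,-1,-1,-1,-1,-1,-1,-1]

```text
t: 30.75
tcp_pos: [0.4598, -0.0701, 0.2637]
tcp_rot: [[-0.317, 0.949, -0.0], [0.949, 0.317, 0.0], [0.0, -0.0, -1.0]]
wrist_force: [0.0, -0.2, -0.4]
grip_width: 0.04
gripper_force: 0.0
```

Emit:
move_arm:
  slide:
    - [0,0,0]
    - [0,0,0]
    - [0,0,0]
    - [0,0,0.25]
    - [0,0,0.25]
    - [0,0,0.21]
    - [0,0,0]
    - [0,0,0]
  roll: [-1,-1,-1,0,0,0,0,0]

```text
t: 31.55
tcp_pos: [0.4596, -0.0701, 0.2276]
tcp_rot: [[-0.546, 0.838, -0.001], [0.838, 0.546, 0.001], [0.001, -0.001, -1.0]]
wrist_force: [0.9, -0.1, -0.4]
grip_width: 0.0398
gripper_force: 0.0
```

```bash
python3 - <<'E'
from h import *
s=st();tray(s);print(az(s)-90);forces()
E
```

```text
t 31.55 tcp [ 0.4596 -0.0701  0.2276] F [ 0.9 -0.1 -0.4] w 0.0397791823251041 q [-0.37 -0.19  2.08  0.    1.25 -0.95]
tray xyz [ 0.0008 -0.1304  0.0326]
33.10403013654738
F [0.57 0.03 0.12] M [0.04  0.007 0.007] q6 -0.9480877443719249
```

Emit:
move_arm:
  slide:
    - [0,0,0]
    - [0,0,0]
    - [0,0,0]
    - [0,0,0]
    - [0,0,0]
    - [0,0,0]
    - [0,0,0]
    - [0,0,0]
  roll: [1,1,1,1,1,1,1,1]

```text
t: 32.55
tcp_pos: [0.4603, -0.0701, 0.2289]
tcp_rot: [[0.123, 0.992, 0.001], [0.992, -0.123, 0.0], [0.0, 0.001, -1.0]]
wrist_force: [0.4, 0.9, -0.0]
grip_width: 0.0401
gripper_force: 0.4
```

Emit:
move_arm:
  slide:
    - [0,0,0]
    - [0,0,0]
    - [0,0,0]
    - [0,0,0]
    - [0,0,0]
    - [0,0,0]
  roll: [1,1,1,1,1,1]

```text
t: 33.15
tcp_pos: [0.4603, -0.0701, 0.2289]
tcp_rot: [[0.603, 0.798, 0.001], [0.798, -0.603, 0.0], [0.001, 0.001, -1.0]]
wrist_force: [-0.1, 0.8, -0.5]
grip_width: 0.0402
gripper_force: 0.3
```

```bash
python3 - <<'E'
from h import *
s=st();print(az(s)-90,s['gripper_force']);forces()
E
```

```text
t 33.15 tcp [ 0.4603 -0.0701  0.2289] F [-0.1  0.8 -0.5] w 0.04024394806444492 q [-0.37 -0.19  2.08  0.    1.25  0.28]
-37.09040290652271 0.34511756373831304
F [0.07 0.22 0.26] M [ 0.008 -0.023 -0.003] q6 0.2717675159778298
```

Still free; continue in smaller pieces, watching the finger force.

Emit:
move_arm:
  slide:
    - [0,0,0]
    - [0,0,0]
    - [0,0,0]
    - [0,0,0]
  roll: [1,1,1,1]

```text
t: 33.75
tcp_pos: [0.4602, -0.0702, 0.2286]
tcp_rot: [[0.839, 0.545, 0.001], [0.545, -0.839, 0.0], [0.001, 0.001, -1.0]]
wrist_force: [0.6, 0.5, -0.5]
grip_width: 0.0401
gripper_force: 0.3
```

Emit:
move_arm:
  slide:
    - [0,0,0]
    - [0,0,0]
    - [0,0,0]
    - [0,0,0]
  roll: [1,1,1,1]

```text
t: 34.15
tcp_pos: [0.4602, -0.0703, 0.2286]
tcp_rot: [[0.974, 0.225, 0.001], [0.225, -0.974, -0.0], [0.001, 0.0, -1.0]]
wrist_force: [0.5, -0.5, 0.2]
grip_width: 0.0402
gripper_force: 0.3
```

Emit:
move_arm:
  slide:
    - [0,0,0]
    - [0,0,0]
    - [0,0,0]
    - [0,0,0]
  roll: [1,1,1,1]

```text
t: 34.55
tcp_pos: [0.4602, -0.0704, 0.2287]
tcp_rot: [[0.993, -0.122, 0.001], [-0.122, -0.993, -0.0], [0.001, 0.0, -1.0]]
wrist_force: [0.9, 0.3, -1.2]
grip_width: 0.04
gripper_force: 0.3
```

Emit:
move_arm:
  slide:
    - [0,0,0]
    - [0,0,0]
    - [0,0,0]
    - [0,0,0]
  roll: [1,1,1,1]

```text
t: 34.95
tcp_pos: [0.4602, -0.0704, 0.2287]
tcp_rot: [[0.891, -0.454, 0.001], [-0.454, -0.891, -0.001], [0.001, 0.0, -1.0]]
wrist_force: [-0.1, 0.1, -0.5]
grip_width: 0.0398
gripper_force: 0.3
```

```bash
python3 - <<'E'
from h import *
s=st();print(az(s)-90,s['gripper_force'],s['ft_torque'])
E
```

```text
t 34.95 tcp [ 0.4602 -0.0704  0.2287] F [-0.1  0.1 -0.5] w 0.03980214408279322 q [-0.37 -0.19  2.08 -0.    1.25  1.67]
-116.99285850156059 0.3019080456465417 [-0.05070816 -0.09804586  0.03252303]
```

Emit:
move_arm:
  slide:
    - [0,0,0]
    - [0,0,0]
    - [0,0,0]
    - [0,0,0]
  roll: [1,1,1,1]

```text
t: 35.35
tcp_pos: [0.4602, -0.0705, 0.2287]
tcp_rot: [[0.682, -0.731, 0.001], [-0.731, -0.682, -0.001], [0.001, -0.0, -1.0]]
wrist_force: [0.3, -0.4, -0.4]
grip_width: 0.0399
gripper_force: 0.3
```

Emit:
move_arm:
  slide:
    - [0,0,0]
    - [0,0,0]
    - [0,0,0]
    - [0,0,0]
  roll: [1,1,1,1]

```text
t: 35.75
tcp_pos: [0.4601, -0.0705, 0.2286]
tcp_rot: [[0.391, -0.92, 0.001], [-0.92, -0.391, -0.001], [0.001, -0.0, -1.0]]
wrist_force: [0.2, -2.4, -0.0]
grip_width: 0.0399
gripper_force: 0.3
```

Emit:
move_arm:
  slide:
    - [0,0,0]
    - [0,0,0]
    - [0,0,0]
    - [0,0,0]
  roll: [1,1,1,0.5]

```text
t: 36.15
tcp_pos: [0.4602, -0.0702, 0.2285]
tcp_rot: [[0.097, -0.995, 0.001], [-0.995, -0.097, -0.0], [0.0, -0.001, -1.0]]
wrist_force: [1.7, 0.5, -0.3]
grip_width: 0.0397
gripper_force: 0.7
```

```bash
python3 - <<'E'
from h import *
s=st();print(az(s)-90,s['gripper_force'],s['ft_torque'])
E
```

```text
t 36.15 tcp [ 0.4602 -0.0702  0.2285] F [ 1.7  0.5 -0.3] w 0.039685104855796856 q [-0.37 -0.19  2.08  0.    1.25  2.67]
-174.43657078451741 0.6987515347202589 [ 0.06404377 -0.12165798  0.0462088 ]
```

Emit:
move_arm:
  slide:
    - [0,0,0]
    - [0,0,-0.35]
    - [0,0,-0.35]
    - [0,0,0]
    - [0,0,0]
    - [0,0,0]
    - [0,0,0]
    - [0,0,0]
  roll: [-0.5,0,0,-1,-1,-1,-1,-1]

```text
t: 36.95
tcp_pos: [0.4599, -0.0703, 0.2636]
tcp_rot: [[0.551, -0.835, 0.0], [-0.835, -0.551, -0.0], [0.0, -0.0, -1.0]]
wrist_force: [-0.2, -0.6, 1.2]
grip_width: 0.0398
gripper_force: 0.0
```

Emit:
move_arm:
  slide:
    - [0,0,0]
    - [0,0,0]
    - [0,0,0]
    - [0,0,0]
    - [0,0,0]
    - [0,0,0]
    - [0,0,0]
    - [0,0,0]
  roll: [-1,-1,-1,-1,-1,-1,-1,-1]

```text
t: 37.75
tcp_pos: [0.4599, -0.0703, 0.2635]
tcp_rot: [[0.958, -0.286, 0.0], [-0.286, -0.958, -0.0], [0.0, 0.0, -1.0]]
wrist_force: [0.1, -0.8, 0.4]
grip_width: 0.0397
gripper_force: 0.0
```

Emit:
move_arm:
  slide:
    - [0,0,0]
    - [0,0,0]
    - [0,0,0]
    - [0,0,0]
    - [0,0,0]
    - [0,0,0]
    - [0,0,0]
    - [0,0,0]
  roll: [-1,-1,-1,-1,-1,-1,-1,-1]

```text
t: 38.55
tcp_pos: [0.4599, -0.0703, 0.2635]
tcp_rot: [[0.918, 0.397, 0.0], [0.397, -0.918, -0.0], [0.0, 0.0, -1.0]]
wrist_force: [0.4, -1.1, -0.4]
grip_width: 0.0399
gripper_force: 0.0
```

Emit:
move_arm:
  slide:
    - [0,0,0]
    - [0,0,0]
    - [0,0,0]
    - [0,0,0]
    - [0,0,0]
    - [0,0,0]
    - [0,0,0]
    - [0,0,0]
  roll: [-1,-1,-1,-1,-1,-1,-1,-1]

```text
t: 39.35
tcp_pos: [0.4599, -0.0703, 0.2635]
tcp_rot: [[0.448, 0.894, 0.0], [0.894, -0.448, -0.0], [-0.0, 0.0, -1.0]]
wrist_force: [-0.1, -0.3, -0.5]
grip_width: 0.04
gripper_force: 0.0
```

Emit:
move_arm:
  slide:
    - [0,0,0]
    - [0,0,0]
    - [0,0,0]
    - [0,0,0]
    - [0,0,0]
    - [0,0,0]
    - [0,0,0]
    - [0,0,0]
  roll: [-1,-1,-1,-1,-1,-1,-1,-1]

```text
t: 40.15
tcp_pos: [0.4599, -0.0703, 0.2635]
tcp_rot: [[-0.232, 0.973, 0.0], [0.973, 0.232, -0.0], [-0.0, 0.0, -1.0]]
wrist_force: [0.1, 0.1, 0.2]
grip_width: 0.0399
gripper_force: 0.0
```

Emit:
move_arm:
  slide:
    - [0,0,0]
    - [0,0,0]
    - [0,0,0]
    - [0,0,0.25]
    - [0,0,0.25]
    - [0,0,0.21]
    - [0,0,0]
    - [0,0,0]
  roll: [-1,-1,-1,0,0,0,0,0]

```text
t: 40.95
tcp_pos: [0.4596, -0.0701, 0.2271]
tcp_rot: [[-0.471, 0.882, -0.001], [0.882, 0.471, 0.0], [0.001, -0.001, -1.0]]
wrist_force: [0.3, 0.5, 0.2]
grip_width: 0.0401
gripper_force: 0.0
```

```bash
python3 - <<'E'
from h import *
s=st();tray(s);print(az(s)-90);forces()
E
```

```text
t 40.95 tcp [ 0.4596 -0.0701  0.2271] F [0.3 0.5 0.2] w 0.04013054407199664 q [-0.37 -0.19  2.08  0.    1.25 -0.86]
tray xyz [ 0.0008 -0.1304  0.0321]
28.10212674391866
F [-0.33  0.07 -0.49] M [ 0.013 -0.008  0.02 ] q6 -0.8607867875343778
```

Emit:
move_arm:
  slide:
    - [0,0,0]
    - [0,0,0]
    - [0,0,0]
    - [0,0,0]
    - [0,0,0]
    - [0,0,0]
  roll: [1,1,1,1,1,1]

```text
t: 41.75
tcp_pos: [0.4603, -0.07, 0.2284]
tcp_rot: [[0.036, 0.999, 0.001], [0.999, -0.036, 0.0], [0.0, 0.001, -1.0]]
wrist_force: [0.5, 1.3, -0.1]
grip_width: 0.04
gripper_force: 0.9
```

Emit:
move_arm:
  slide:
    - [0,0,0]
    - [0,0,0]
    - [0,0,0]
    - [0,0,0]
  roll: [1,1,1,1]

```text
t: 42.15
tcp_pos: [0.4607, -0.0697, 0.2284]
tcp_rot: [[0.376, 0.927, 0.003], [0.927, -0.376, 0.001], [0.002, 0.002, -1.0]]
wrist_force: [1.8, 2.5, -0.9]
grip_width: 0.04
gripper_force: 1.7
```

Emit:
move_arm:
  slide:
    - [0,0,0]
    - [0,0,0]
    - [0,0,0]
    - [0,0,0]
  roll: [1,1,1,1]

```text
t: 42.55
tcp_pos: [0.4611, -0.0695, 0.2283]
tcp_rot: [[0.67, 0.742, 0.004], [0.742, -0.67, 0.002], [0.004, 0.002, -1.0]]
wrist_force: [3.9, 2.3, -1.7]
grip_width: 0.0401
gripper_force: 2.5
```

```bash
python3 - <<'E'
from h import *
s=st();print(az(s)-90,s['gripper_force'],s['ft_torque'])
E
```

```text
t 42.55 tcp [ 0.4611 -0.0695  0.2283] F [ 3.9  2.3 -1.7] w 0.040102641475632715 q [-0.37 -0.19  2.08  0.    1.25  0.36]
-42.084043924421245 2.4662983151483786 [ 0.41680339 -0.64981789  0.1321869 ]
```

Emit:
move_arm:
  slide:
    - [0,0,0]
    - [0,0,0]
    - [0,0,0]
    - [0,0,0]
  roll: [1,1,1,1]

```text
t: 42.95
tcp_pos: [0.4617, -0.0694, 0.2283]
tcp_rot: [[0.884, 0.468, 0.006], [0.468, -0.884, 0.002], [0.006, 0.001, -1.0]]
wrist_force: [5.8, 3.1, -2.5]
grip_width: 0.0399
gripper_force: 3.3
```

Emit:
move_arm:
  slide:
    - [0,0,0]
    - [0,0,0]
    - [0,0,0]
    - [0,0,0]
    - [0,0,0]
  roll: [1,1,1,0.6,0]

```text
t: 43.45
tcp_pos: [0.4617, -0.0701, 0.2285]
tcp_rot: [[0.985, 0.175, 0.006], [0.175, -0.985, -0.0], [0.006, 0.001, -1.0]]
wrist_force: [5.8, 0.7, -0.8]
grip_width: 0.0397
gripper_force: 2.0
```

```bash
python3 - <<'E'
from h import *
s=st();print(az(s)-90,s['gripper_force'],s['ft_torque']);tray(s)
E
```

```text
t 43.45 tcp [ 0.4617 -0.0701  0.2285] F [ 5.8  0.7 -0.8] w 0.03973165111502016 q [-0.37 -0.19  2.08  0.    1.25  1.02]
-79.9161873850047 1.989772538363468 [ 0.07958474 -0.7420345   0.06659937]
tray xyz [ 0.0029 -0.13    0.0335]
```

Emit:
move_arm:
  slide:
    - [0,0,0]
    - [0,0,0]
  roll: [1,0]

```text
t: 43.65
tcp_pos: [0.4615, -0.0703, 0.2286]
tcp_rot: [[0.996, 0.088, 0.005], [0.088, -0.996, -0.001], [0.005, 0.001, -1.0]]
wrist_force: [4.1, 0.4, -1.4]
grip_width: 0.0402
gripper_force: 1.8
```

Emit:
move_arm:
  slide:
    - [0,0,0]
    - [0,0,0]
    - [0,0,-0.3]
    - [0,0,-0.4]
    - [0,0,-0.6]
    - [0,0,-0.8]
    - [0,0,0]
    - [0,0,0]
  roll: [-1,-1,0,0,0,0,0,0]

```text
t: 44.45
tcp_pos: [0.4604, -0.0705, 0.3355]
tcp_rot: [[0.966, 0.26, 0.004], [0.26, -0.966, -0.002], [0.003, 0.003, -1.0]]
wrist_force: [-0.8, 0.0, 0.4]
grip_width: 0.0399
gripper_force: 0.0
```

```bash
python3 - <<'E'
from h import *
s=st();tray(s);print(az(s)-90);forces();rel([.43,-.27,.335])
E
```

```text
t 44.45 tcp [ 0.4604 -0.0705  0.3355] F [-0.8  0.   0.4] w 0.039873750158295494 q [-0.37 -0.26  1.94 -0.    1.46  0.94]
tray xyz [ 0.0017 -0.1306  0.1405]
-74.948886632131
F [-0.57  0.15 -0.07] M [ 0.012 -0.015  0.005] q6 0.9372456457531769
units [-1.61  3.71 -0.07] rows 4.0
```

Emit:
move_arm:
  slide:
    - [-0.27,0.62,0]
    - [-0.27,0.62,0]
    - [-0.27,0.62,0]
    - [-0.27,0.62,0]
    - [-0.27,0.62,0]
    - [-0.27,0.62,0]
    - [0,0,0]
  roll: [0,0,0,0,0,0,0]

```text
t: 45.35
tcp_pos: [0.429, -0.2737, 0.3311]
tcp_rot: [[0.967, 0.256, -0.003], [0.256, -0.967, 0.001], [-0.002, -0.002, -1.0]]
wrist_force: [-0.2, 0.8, -0.5]
grip_width: 0.04
gripper_force: 0.0
```

```bash
python3 - <<'E'
from h import *
s=st()
fr=[imaging.grab_frame("top") for _ in range(4)]
im=np.mean([cv2.cvtColor(p["pixels"],cv2.COLOR_RGB2BGR).astype(float) for p in fr],0).astype(np.uint8)
k=lambda r0,r1,c0,c1,w,h:cv2.resize(im[r0:r1,c0:c1],(w,h),interpolation=cv2.INTER_CUBIC)
cv2.imwrite('pics/m8.png',np.vstack([k(190,220,313,353,400,300).repeat(1,0) if 0 else np.hstack([k(190,230,313,353,400,400),np.zeros((400,390,3),np.uint8)]),k(160,198,200,358,790,190)]))
c,sn=0,0
# expected wing tip pixels in crop for several wing azimuths (z top .250)
n=T((.001,-.1305,.055))
for A in(-42,75,65,59,50,40):
    t=[np.round((proj(fr[-1],n+.032*sg*np.r_[np.cos(np.radians(A)),np.sin(np.radians(A)),0])-[313,190])*10+5).tolist() for sg in(1,-1)];print(A,t)
E
```

```text
t 45.35 tcp [ 0.429  -0.2737  0.3311] F [-0.2  0.8 -0.5] w 0.04003208697954481 q [-0.77 -0.15  1.85 -0.    1.44  0.54]
-42 [[309.0, 137.0], [143.0, 292.0]]
75 [[115.0, 173.0], [338.0, 255.0]]
65 [[123.0, 155.0], [330.0, 273.0]]
59 [[129.0, 145.0], [324.0, 283.0]]
50 [[141.0, 132.0], [312.0, 297.0]]
40 [[156.0, 119.0], [297.0, 310.0]]
```

View pics/m8.png

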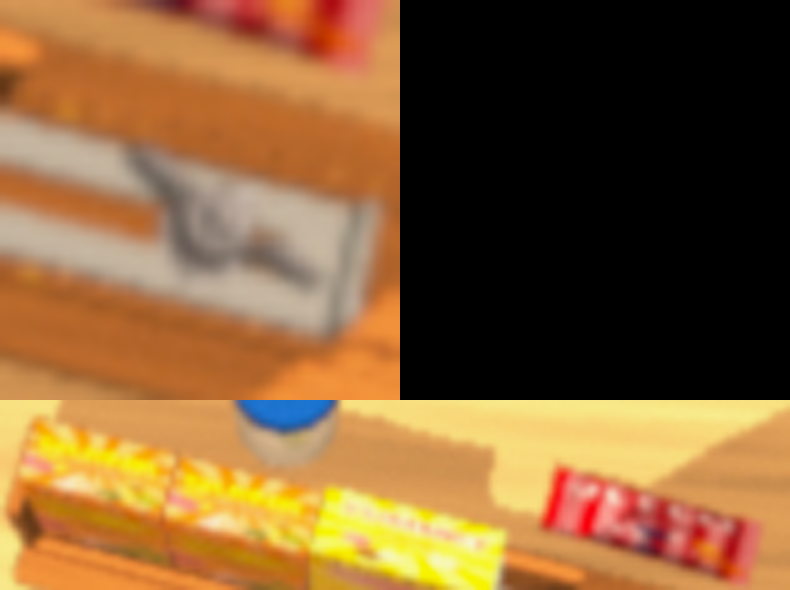

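```bash
python3 -c "
from bench import ticket
print(ticket.hand_in())"
```

```text
the job is handed in; nothing more can be done
None
```

The job is handed in, with no verdict returned: the row is closed with no visible gaps, and the wing nut is turned clockwise to about +1.7 rad (my estimate from finger force and final wing angle). The cartons still stood in the tray, nothing looked moved in the pictures, and the last move ended at 45.4 s.

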